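# Feed one thrust disc into the measuring V-stop

### The arm

A 6-joint arm with a two-finger parallel gripper is mounted at the origin on the work surface. World frame = base frame: x ahead of the robot, y to its left, z up, the work surface at z = 0. Lengths are in m, angles in rad, forces in N, time in s.
With the tool pointing down it reaches from about 0.15 to 0.775 m from the base axis. Payload 6.1 kg.
Tool frame: the origin (TCP) lies at the centre of the arm's flange, where the gripper is bolted on; the fingertips stand 173 mm ahead of it and the grasp point (between the pads) lies 155 mm ahead of it; z points along the fingers, y is the line along which they close (so a half turn about z gives the same grasp; the last joint's range is limited). The gripper opens to 85 mm and grips with 20 to 120 N. Pads are 22 mm wide; open, the fingers measure 114 mm over their backs; the gripper's body (76 mm by 85 mm) begins 54 mm behind the grasp point. The pads swing forward as they close: fully open they stand 13 mm farther back than shut.
Start: joints at [1.14, 0.126, -0.04, 1.405, 0, 1.571], TCP at [0.219, 0.477, 0.405] pointing down, gripper open.
Joint ranges: [-2.72, 2.72], [-0.95, 1.95], [-1.27, 1.35], [-1.78, 2.02], [-1.46, 1.47], [-3.14, 3.14]. Speed limits (rad/s): [2.39, 2.39, 3.01, 3.14, 3.14, 3.14].

### API

Orientations are given as a unit quaternion [w, x, y, z].
In Python, from station import robot gives the robot as it stands. The module is installed in compiled form; this text tells all that it offers.
- The arm moves only by the tool play_rows, never from a script. Its argument "targets" is a list of rows, each a list of 3 entries, a list of its own where there are three numbers: the turn, a rotation vector about the world's x, y, z in rad, then the shift along the world's x, y, z in mm, then the opening, from -1 (shut) to 1 (fully open), so that 0 is half open. In form: [[[ax, ay, az], [dx, dy, dz], gripper], ...]. A call has 1 to 20 rows; each row is the pose to reach, as a shift and turn from the pose commanded when the call began; what a row does not reach only later rows make up. A row lasts 1/10 s, in which the tool goes at most 50 mm and 8.59 degrees, less where a joint would pass 70% of its speed; a pose out of reach is approached as far as the arm can. A call with a gripper value outside its range is refused whole. The fingers move at their own pace and stop on an object; the grip force is fixed at half the most. Time passes only in rows, so rows that repeat a pose let the fingers close. It gives the time, the measured TCP pose, the force, the opening and the grip force at its end, in the units of the state.
- robot.get_state(): the state, without advancing time (a new reading comes with each control period).
- robot.read_camera(name): name is "scene" or "top" or "wrist"; returns (picture, depth): 384x512x3 uint8, red, green, blue; 384x512 float32, m along the optical axis (not along the pixel's ray), 0 where there is no reading.
- robot.get_calibration(name): a dict with "camera_matrix" (3x3 intrinsics, pixels), "R" (3x3) and "t" (3): a world point X has camera coordinates R X + t; the wrist camera has in their place "mount" (4x4, takes a point from camera to tool coordinates, whose origin is the TCP and whose axes are the flange's). Camera axes: x right, y down, z forward; pixel columns grow to the right and rows downward; lengths in m; the calibration is good to about 2 mm. A picture is of the moment at which its call begins: read the wrist's pose just before it. get_calibration takes no time and is no camera call.
- robot.job_done(): hands the job in; it is judged then, once.
Trained networks look in the newest picture that a camera, given by its name, has taken for a name from the list of things; names that differ only in an ending like _2 or _b are one class to them, and where a whole thing is asked for, a point or a joint stands for the part that bears it (a point fixed in the world has none). Each returns a list of dicts, best first, with "score" (0 to 1); they miss things now and then, are a little off and sometimes report something else, mostly with a low value. They report only what shows in the picture. A call takes as long as a camera call. They do not tell look-alikes from the thing itself.
- robot.silhouettes(camera, name): "region" (384x512 bool, what is visible of it).
- robot.mark_of(camera, name): "at" ([x, y, z] in m, in the coordinates of the camera as it stood for that picture, good to about 4 mm: a listed point, or the origin of a listed thing).
The state is a dict: "clock": time; "q": joint angles; "qd": joint speeds; "effort": joint torques, N m; "tcp_pos": TCP position; "tool_rot": TCP orientation; "wrist_force": force on the tool from outside, world axes, zero at the start; "torque": the same for the moment, N m; "gripper_width": opening from 0.0 (shut) to 1.0 (fully open); "grip_force": force on a finger pad.
Only numpy, scipy, OpenCV 4.12 (cv2) and the standard library are available. Lean on these libraries where they do the work, as an engineer would, in place of code of your own. Each camera call takes 0.05 s, during which the arm holds its last target. There are 200 camera calls.

### The job

Press the red plunger of the blue disc feeder fully home once, so that a single steel disc is ejected from the magazine, and let the plunger spring back out. Then nudge that disc aside across the aluminium plate with the fingertips until it sits in the V-stop, touching both of its faces and lying flat. Touch it gently, without gripping or lifting it, leave the other discs in the magazine and disturb nothing else.

Things in the scene. Friction and masses are not known exactly. Their poses are not given: they have to be found in the camera images.
- plate: Aluminium fixture plate, 220 (its x) x 300 (its y) x 12 mm, fixed flat on the granite with its sides turned a little; origin at the centre of its underside, so its top is 12 mm above the origin. The feeder and the V-stop are bolted on it; it does not move.
- feeder: Blue disc feeder on the plate. Origin: on the magazine's upright axis, at the plate's top. Its -y axis is the way the plunger is pressed and the disc comes out; z up. Magazine: six steel rods and two collars 53 mm across, top 44 mm above the plate, four discs, exit gap 10.5 mm high. Rails 58 mm wide, y = -22 to 88 mm, 10.5 mm high; on them a spring housing from y = 28 on, 32 mm high.
- knob_face (a point): Centre of the flat outer face of the red plunger knob (30 mm across, 16 mm thick, axis along the feeder's y), 18 mm above the plate's top, 180 mm from the magazine axis on the feeder's +y side at rest, beyond the plate's edge. Pressed level, along the feeder's -y; moves with the plunger. Free space behind and beside it; a steel slide bar joins it to the feeder.
- plunger (a joint): Travel of the plunger, m: 0 = sprung out (rest), 0.060 = fully home against its stop. Spring: 3 N at the start, 8 N at full stroke, plus light damping; it returns by itself within about a second. A full press brings the lowest disc wholly out; once the plunger is back the next disc has dropped down and a second press would eject it too.
- outlet (a point): Place where the ejected disc's centre lies after a full press: 56 mm from the magazine axis on the feeder's -y side, 4 mm above the plate. Bare plate all round; the feeder's rails end 16 mm from the disc's edge.
- disc_1_center (a point): Centre of the lowest disc in the magazine, the one that will be ejected: solid steel, 36 mm diameter, 8 mm thick, about 64 g, lying flat, loose. The centre is 4 mm above the plate's top.
- disc_2_center (a point): Centre of the second disc from below, same size; must stay in the magazine.
- disc_3_center (a point): Centre of the third disc, same size; must stay in the magazine.
- disc_4_center (a point): Centre of the top disc, same size; must stay in the magazine.
- vstop: Dark steel V-stop bolted on the plate, 14 mm high: a 90 degree vee that opens towards its -x axis. Origin: the point on the plate's top where the centre of a seated disc lies (the disc then touches both faces, at 45 degrees either side of +x). The jaws reach 32 mm to either side (y); nothing stands on its -x side. A disc is pushed home roughly along +x.
- disc_1: The same disc as disc_1_center, its origin at the centre of its underside; never put more than 35 N of finger force on it.
- setting_ring: Brass setting ring, 40 mm diameter, 16 mm high, loose on the plate; origin at the centre of its underside; leave alone.
- gauge_block: Steel gauge block 35 x 9 x 25 mm high, loose on the plate; origin at the centre of its underside; leave alone.
- cal_sphere: White calibration sphere on a post, base 52 mm diameter, 87 mm high, loose on the granite; origin under its base; leave alone.
- climate_meter: White climate display on a black foot, 85 mm wide, 75 mm high, loose; origin under its foot; leave alone.
- pendant: Black joystick pendant of the measuring machine, 120 x 190 mm, 105 mm high at the stick, loose; origin under its centre; leave alone.
- caliper: Digital caliper, 230 x 60 x 15 mm, lying loose; origin at the middle of its beam; leave alone.
- stylus_rack: Small wooden block with four styli, 110 x 75 mm, 67 mm high, loose; origin under its centre; leave alone.
There are look-alikes about, which are no part of the job. What is shaped like the part that bears disc_4_center but purple or yellow is not meant.

How it is judged:
On the way, in this order (a step that is already met when the one before it is completed fails the run):
1. the plunger is pressed fully home (value of joint plunger above 0.055 m), for 0.05 s.
2. the plunger has sprung back and one disc lies flat on the plate, clear of the magazine (value of joint plunger below 0.004 m and y of disc_1_center in the frame of feeder below -0.04 m and angle between disc_1_center's own z axis and vertical below 0.06 rad and z of disc_1_center in the frame of plate below 0.019 m), for 0.1 s.
At the end, for the whole second after the job is handed in: The ejected disc lies flat and at rest on the plate with its centre within 3 mm of the V-stop's seat (touching or all but touching both faces), the plunger is sprung out (within 4 mm), the other three discs are in the magazine (within 5 mm of its axis), and no bystander has moved more than 20 mm (horizontal distance between disc_1_center and vstop below 0.003 m and angle between disc_1_center's own z axis and vertical below 0.05 rad and z of disc_1_center in the frame of plate between 0.0145 and 0.018 m and linear speed of disc_1 below 0.01 m/s and value of joint plunger below 0.004 m and horizontal distance between each of disc_2_center, disc_3_center, disc_4_center and feeder below 0.005 m and distance of each of setting_ring, gauge_block, cal_sphere, climate_meter, pendant, caliper, stylus_rack from where it was at the start of the episode below 0.02 m).
It fails at once if a second disc is pushed out of the magazine (horizontal distance between any of disc_2_center, disc_3_center, disc_4_center and feeder above 0.008 m).
It fails at once if the disc is lifted more than 8 mm off the plate (z of disc_1_center in the frame of plate above 0.024 m).
It fails at once if the disc is gripped or pressed hard (over 35 N by the fingers) (contact force between the fingers and disc_1 above 35 N).
It fails at once if the disc is tipped up by more than about 30 degrees (angle between disc_1_center's own z axis and vertical above 0.5 rad).
It fails at once if a bystander is shifted by more than 20 mm (distance of any of setting_ring, gauge_block, cal_sphere, climate_meter, pendant, caliper, stylus_rack from where it was at the start of the episode above 0.02 m).
It also fails if it takes over 48 s, if anything falls off the work surface, if the arm or the gripper's body presses on something with over 40 N, if the wrist force passes 120 N, or if a joint passes its speed limit or range.

## Working session

There is one attempt and no reset: what is moved stays moved. The work goes in short steps, Python scripts to look and compute and a tool call to move; the robot and the scene stay as the last step left them, time stands still between calls to the robot, and variables do not carry over. Pictures are saved under pics/ and viewed, at most 10 in all, crops included, and the job is handed in when it is done.

Besides the shell and the picture viewer there is one more tool, called after "Request:" as name([rows], argument=value, ...), one row to a line, values as JSON. play_rows: Moves the arm, as the interface text tells. Its arguments: {"type":"object","properties":{"targets":{"type":"array"}},"required":["targets"]}

```bash
mkdir -p pics
cat > h.py <<'E'
import numpy as np, cv2
from station import robot
def marks(cam,names):
    c=robot.get_calibration(cam)
    for n in names:
        for m in robot.mark_of(cam,n)[:4]:
            a=np.array(m['at']); K=c['camera_matrix']; p=K@a; 
            w=c['R'].T@(a-c['t'])
            print(cam,n,round(m['score'],2),np.round(w,4),(p[:2]/p[2]).round())
E
python3 - <<'E'
from h import *
ims=[]
for c in ("scene","top"):
    p,d=robot.read_camera(c); cv2.imwrite(f'pics/{c}0.png',p[:,:,::-1]); np.save(f'{c}d.npy',d)
    marks(c,["plate","feeder","knob_face","disc_4_center","vstop","outlet","setting_ring","gauge_block"]+(["cal_sphere","climate_meter","pendant","caliper","stylus_rack"] if c=="top" else []))
    k=robot.get_calibration(c);print(k['R'],k['t'])
s=robot.get_state();print(s)
E
```

```text
scene plate 0.74 [ 0.5974  0.0023 -0.0006] [288. 195.]
scene feeder 0.66 [0.5382 0.0362 0.0161] [290. 174.]
scene knob_face 0.84 [0.5107 0.2122 0.0341] [335. 147.]
scene disc_4_center 0.65 [0.5355 0.0398 0.0434] [291. 168.]
scene disc_4_center 0.5 [0.3963 0.1342 0.0033] [298. 136.]
scene disc_4_center 0.43 [ 0.3963 -0.0665  0.0024] [244. 154.]
scene disc_4_center 0.4 [0.3989 0.032  0.0007] [271. 146.]
scene vstop 0.59 [0.6526 0.0105 0.0118] [298. 206.]
scene outlet 0.74 [ 0.5485 -0.018   0.0132] [276. 183.]
scene setting_ring 0.43 [ 0.6604 -0.1014  0.0117] [266. 221.]
scene gauge_block 0.51 [ 0.5753 -0.1148  0.014 ] [251. 200.]
[[ 0.39357797  0.91929021 -0.00137659]
 [ 0.7808555  -0.33509908 -0.52723173]
 [-0.48514026  0.20643187 -0.84972043]] [-0.16430498 -0.45360639  1.63614723]
top feeder 0.78 [0.5421 0.0412 0.0123] [228. 217.]
top knob_face 0.86 [0.5069 0.2176 0.0304] [156. 236.]
top disc_4_center 0.75 [0.5445 0.0349 0.0374] [229. 215.]
top disc_4_center 0.65 [ 0.3991 -0.0657  0.0073] [275. 272.]
top disc_4_center 0.63 [0.3977 0.1303 0.0042] [195. 279.]
top disc_4_center 0.47 [0.
[... 1098 characters left out ...]
0.82348413]
{'clock': 1.15, 'q': array([ 1.14001965e+00,  1.25801724e-01, -3.96015102e-02,  1.40545527e+00,
       -7.68577494e-06,  1.57079723e+00]), 'qd': array([ 0.00061007, -0.00231841,  0.00043439,  0.00032828, -0.00115455,
       -0.00026457]), 'effort': array([ 4.98926565e-04, -4.35714018e+01,  3.53096330e+01,  1.46299320e-03,
        9.17911302e-05,  1.20156506e-05]), 'tcp_pos': array([0.21921598, 0.47700906, 0.40469293]), 'tool_rot': array([-2.89038232e-06,  2.13727247e-01,  9.76893373e-01, -3.11916747e-05]), 'wrist_force': array([ 0.29845469, -0.576699  ,  0.69077552]), 'torque': array([ 0.06067593, -0.02008851,  0.01319114]), 'grip_force': 0.0, 'gripper_width': 0.9999857654632737}
```

View pics/scene0.png

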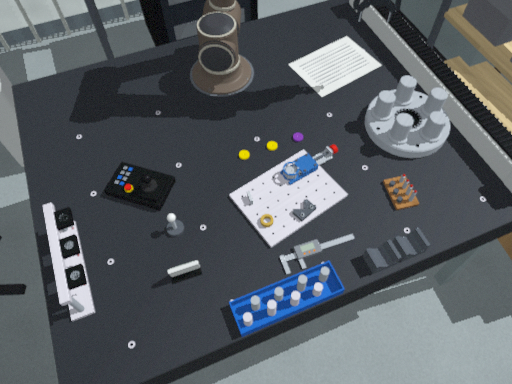

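View pics/top0.png

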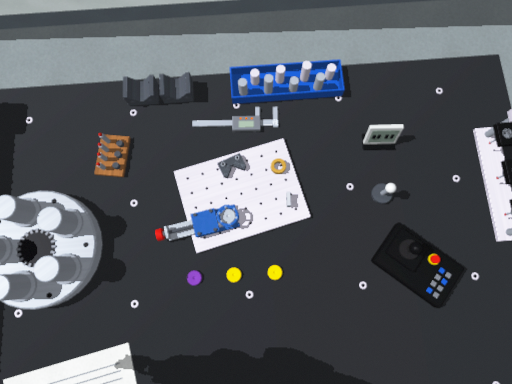

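The images show the blue feeder at about (229,216) in the top view, on the light plate. Its red knob is at (158,235) and the dark V-stop at (232,165). Disc look-alikes: yellow at (234,275) and (275,272), and purple at (195,278), all loose on the granite at z≈4 mm. The real stack is the one in the feeder's magazine at (229,215). I'll go closer with the wrist camera to confirm it.

Request:
play_rows([
  [[0,0,-0.14],[30,-38,0],-1],
  [[0,0,-0.28],[60,-75,0],-1],
  [[0,0,-0.42],[90,-112,0],-1],
  [[0,0,-0.56],[120,-150,0],-1],
  [[0,0,-0.7],[150,-187,0],-1],
  [[0,0,-0.84],[180,-225,0],-1],
  [[0,0,-0.96],[210,-262,0],-1],
  [[0,0,-0.96],[240,-300,0],-1],
  [[0,0,-0.96],[270,-337,0],-1],
  [[0,0,-0.96],[300,-375,0],-1],
  [[0,0,-0.96],[330,-412,0],-1],
  [[0,0,-0.96],[350,-440,0],-1],
  [[0,0,-0.96],[350,-440,0],-1],
  [[0,0,-0.96],[350,-440,0],-1],
])

```text
clock: 2.55
tcp_pos: [0.5695, 0.0364, 0.4042]
tool_rot: [-0.0, 0.641, 0.767, -0.0]
wrist_force: [-0.2, -0.5, -1.3]
gripper_width: 0.002
grip_force: 0.0
```

```bash
cat >> h.py <<'E'
from scipy.spatial.transform import Rotation as Ro
def wpose():
    s=robot.get_state(); T=np.eye(4); T[:3,:3]=Ro.from_quat(np.array(s['tool_rot'])[[1,2,3,0]]).as_matrix(); T[:3,3]=s['tcp_pos']
    c=robot.get_calibration('wrist'); return T@np.array(c['mount']), c['camera_matrix']
def wshot(name):
    C,K=wpose(); p,d=robot.read_camera('wrist'); cv2.imwrite(f'pics/{name}.png',p[:,:,::-1]); np.savez(f'{name}.npz',C=C,K=K,d=d,p=p); return C,K,p,d
def wmarks(C,K,names):
    for n in names:
        for m in robot.mark_of('wrist',n)[:3]:
            a=np.array(m['at']); p=K@a; print(n,round(m['score'],2),np.round((C@np.r_[a,1])[:3],4),(p[:2]/p[2]).round())
def onplane(C,K,uv,z):
    r=C[:3,:3]@np.linalg.solve(K,[*uv,1]); return C[:3,3]+r*(z-C[2,3])/r[2]
E
python3 - <<'E'
from h import *
C,K,p,d=wshot('w1'); s=robot.get_state(); print(s['clock'],s['tcp_pos'],s['tool_rot'],s['wrist_force'],robot.get_calibration('wrist')['mount'])
wmarks(C,K,["feeder","knob_face","disc_4_center","vstop","outlet","setting_ring","gauge_block"])
E
```

```text
2.6 [0.56901778 0.03713562 0.40450979] [-3.77931553e-04  6.40812987e-01  7.67696921e-01 -1.02541354e-04] [-0.13405052  0.20181671 -0.38079906] [[ 2.53442896e-04 -9.58931234e-01 -2.83638544e-01  7.01267990e-02]
 [ 9.99999876e-01  1.21288981e-04  4.83485320e-04  4.66490439e-04]
 [-4.29226944e-04 -2.83638632e-01  9.58931146e-01  2.88186461e-02]
 [ 0.00000000e+00  0.00000000e+00  0.00000000e+00  1.00000000e+00]]
feeder 0.73 [0.5397 0.0351 0.0087] [229. 156.]
disc_4_center 0.94 [0.5401 0.0389 0.0409] [228. 158.]
disc_4_center 0.87 [0.4009 0.1327 0.0054] [112.  41.]
disc_4_center 0.87 [ 0.397  -0.0661  0.0062] [ 99. 217.]
vstop 0.85 [0.6509 0.0067 0.0163] [320. 198.]
setting_ring 0.93 [ 0.6622 -0.1004  0.0136] [309. 279.]
```

View pics/w1.png

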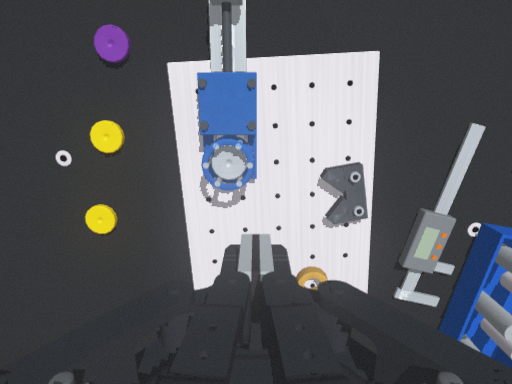

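The wrist view shows the steel disc stack in the blue magazine at (228,163) and the V-stop at (345,193), its vee opening left. The yellow and purple discs are at the far left. I'll take one enlarged crop and measure the outlines.

Run:
```python
from h import *
f=np.load('w1.npz');C,K,d,p=f['C'],f['K'],f['d'],f['p']
crop=p[50:240,180:400]; cv2.imwrite('pics/c1.png',cv2.resize(crop[:,:,::-1],None,fx=3.5,fy=3,interpolation=cv2.INTER_CUBIC))
v,u=np.mgrid[:384,:512]; P=np.stack([u,v,np.ones_like(u)],-1)@np.linalg.inv(K).T*d[...,None]; W=P@C[:3,:3].T+C[:3,3]
m=(d>0)&(v<230)
pl=W[60:230,265:315].reshape(-1,3); print('plate z',np.median(pl[:,2]))
# vstop: dark region
r=robot.silhouettes('wrist','vstop'); print([(x['score'],x['region'].sum()) for x in r][:3])
g=cv2.cvtColor(p,cv2.COLOR_RGB2GRAY)
for name,lo,hi,box in (('vstop',.019,.034,(305,380,150,235)),):
    q=m&(u>box[0])&(u<box[1])&(v>box[2])&(v<box[3])&(W[...,2]>lo)&(W[...,2]<hi)
    cs,_=cv2.findContours(q.astype(np.uint8),0,2); c=max(cs,key=cv2.contourArea)
    a=cv2.approxPolyDP(c,3,True)[:,0]; print(name,np.median(W[q][:,2]))
    for x in a: print(x,onplane(C,K,x,.026)[:2].round(4))
r=robot.silhouettes('wrist','knob_face')
q=m&(p[...,2].astype(int)-p[...,0]>60)&(u<265)&(u>185); print('blue z',np.percentile(W[q][:,2],[10,50,90]))
q=q&(v<140); print(cv2.minAreaRect(np.float32(W[q&(W[...,2]>.038)][:,:2]*1000)))
C2=np.float32(W[m&(u>60)&(g>150)&(abs(W[...,2]-.012)<.006)][:,:2]*1000); print('plate',cv2.minAreaRect(C2))
q=m&(abs(W[...,2]-.043)<.006)&(np.hypot(u-228,v-163)<25);print('disc4',W[q].mean(0))
```

```text
plate z 0.01396508360762272
[(0.6, np.int64(2005))]
vstop 0.027995921573466476
[360 162] [0.6814 0.0573]
[330 167] [0.6507 0.0462]
[321 175] [0.6432 0.0357]
[345 196] [0.6752 0.017 ]
[340 196] [0.6697 0.016 ]
[326 215] [ 0.6597 -0.0089]
[334 223] [ 0.6711 -0.0167]
[367 217] [ 0.7063 -0.0029]
blue z [0.041056   0.04251345 0.05771728]
((531.6148071289062, 91.12936401367188), (56.94647979736328, 62.307376861572266), 10.268148422241211)
plate ((591.3514404296875, 55.34056854248047), (458.7052307128906, 197.1160125732422), 10.599051475524902)
disc4 [0.54182904 0.03580705 0.04561978]
```

View pics/c1.png

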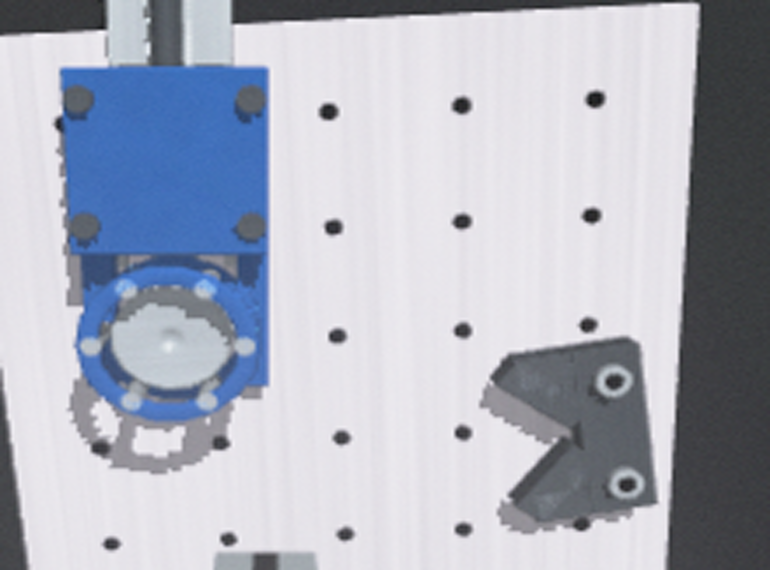

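The crop confirms it: the steel stack is inside the blue six-rod magazine, at roughly (0.5415, 0.036), with feeder yaw 10.3°. The V-stop seat is near (0.652, 0.010), with yaw about 20°. Next I'll go behind the knob.

Request:
play_rows([
  [[0,0,0],[-14,45,-10],-1],
  [[0,0,0],[-28,90,-40],-1],
  [[0,0,0],[-42,135,-70],-1],
  [[0,0,0],[-56,175,-100],-1],
  [[0,0,0],[-64,203,-120],-1],
  [[0,0,0],[-64,203,-160],-1],
  [[0,0,0],[-64,203,-190],-1],
  [[0,0,0],[-64,203,-209],-1],
  [[0,0,0],[-64,203,-209],-1],
])

```text
clock: 3.95
tcp_pos: [0.5038, 0.2397, 0.1928]
tool_rot: [-0.001, 0.64, 0.768, -0.003]
wrist_force: [0.2, -0.6, 0.5]
gripper_width: 0.002
grip_force: 0.0
```

Run:
```python
from h import *
C,K,p,d=wshot('w2'); s=robot.get_state(); print(s['tcp_pos'],s['wrist_force']); wmarks(C,K,['knob_face','feeder'])
q,d=robot.read_camera('scene'); cv2.imwrite('pics/w2.png',np.vstack([p[:,:,::-1][:300],cv2.resize(q[110:210,250:421,::-1],(512,300))])); marks('scene',['knob_face'])
```

```text
[0.50459272 0.23992127 0.19472088] [ 0.3417126  -0.2074878   0.33593274]
knob_face 0.65 [0.5088 0.2131 0.0315] [256. 309.]
scene knob_face 0.77 [0.5069 0.2144 0.0316] [335. 147.]
```

View pics/w2.png

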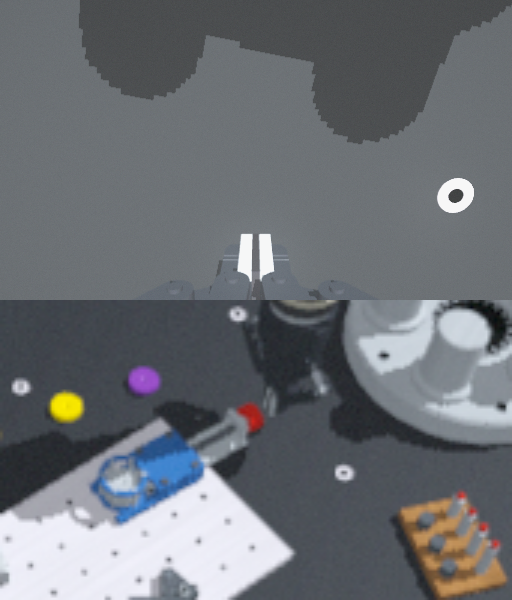

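The fingers stand right behind the red knob (scene inset at (252,417)) and on its axis. Now I press slowly.

Request:
play_rows([
  [[0,0,0],[1.8,-9.8,0],-1],
  [[0,0,0],[3.6,-19.7,0],-1],
  [[0,0,0],[5.3,-29.5,0],-1],
  [[0,0,0],[7.1,-39.4,0],-1],
  [[0,0,0],[8.9,-49.2,0],-1],
  [[0,0,0],[10.7,-59,0],-1],
  [[0,0,0],[11.9,-66,0],-1],
  [[0,0,0],[12.5,-69,0],-1],
  [[0,0,0],[12.5,-69,0],-1],
])

```text
clock: 5.1
tcp_pos: [0.5181, 0.1712, 0.1968]
tool_rot: [-0.001, 0.641, 0.768, 0.002]
wrist_force: [-1.5, 7.8, 3.2]
gripper_width: -0.003
grip_force: 4.0
```

Run:
```python
from h import *
p,d=robot.read_camera('top'); s=robot.get_state(); print(s['clock'],s['tcp_pos'],s['wrist_force']); marks('top',['knob_face','disc_4_center'])
```

```text
5.15 [0.51813721 0.17125832 0.19684887] [-1.1136416   7.75492024  3.50951189]
top knob_face 0.55 [0.52   0.1607 0.0287] [179. 229.]
top disc_4_center 0.68 [0.5406 0.0324 0.0402] [230. 216.]
top disc_4_center 0.68 [0.3993 0.1306 0.0041] [195. 278.]
top disc_4_center 0.52 [ 0.5732 -0.3601  0.0017] [382. 194.]
top disc_4_center 0.45 [0.404  0.0319 0.006 ] [235. 273.]
```

Request:
play_rows([
  [[0,0,0],[0.4,-2,0],-1],
  [[0,0,0],[0.7,-4,0],-1],
  [[0,0,0],[0.7,-4,0],-1],
])

```text
clock: 5.55
tcp_pos: [0.5188, 0.1676, 0.1969]
tool_rot: [-0.001, 0.64, 0.768, 0.003]
wrist_force: [-1.8, 9.5, 1.0]
gripper_width: -0.001
grip_force: 4.6
```

Request:
play_rows([
  [[0,0,0],[0.4,-2,0],-1],
  [[0,0,0],[0.7,-4,0],-1],
  [[0,0,0],[0.7,-4,0],-1],
])

```text
clock: 5.85
tcp_pos: [0.5193, 0.1648, 0.1969]
tool_rot: [-0.003, 0.64, 0.768, 0.004]
wrist_force: [-1.8, 16.6, 3.0]
gripper_width: 0.001
grip_force: 8.5
```

The force jump shows the plunger is on its stop. Next I back out and then rise.

Request:
play_rows([
  [[0,0,0],[-2,12,0],-1],
  [[0,0,0],[-5,26,0],-1],
  [[0,0,0],[-8,42,0],-1],
  [[0,0,0],[-11,60,0],-1],
  [[0,0,0],[-14,78,0],-1],
  [[0,0,0],[-16,92,0],-1],
  [[0,0,0],[-16,92,40],-1],
  [[0,0,0],[-16,92,85],-1],
  [[0,0,0],[-16,92,130],-1],
  [[0,0,-0.14],[-8,47,160],-1],
  [[0,0,-0.28],[-3,2,175],-1],
  [[0,0,-0.42],[-3,-43,175],-1],
  [[0,0,-0.56],[-3,-88,175],-1],
  [[0,0,-0.7],[-3,-133,175],-1],
  [[0,0,-0.84],[-3,-175,175],-1],
  [[0,0,-0.98],[-3,-190,175],-1],
  [[0,0,-1.12],[-3,-190,175],-1],
  [[0,0,-1.26],[-3,-190,175],-1],
  [[0,0,-1.4],[-3,-190,175],-1],
  [[0,0,-1.4],[-3,-190,175],-1],
])

```text
clock: 7.85
tcp_pos: [0.5161, -0.0269, 0.3705]
tool_rot: [0.0, 0.985, 0.174, -0.0]
wrist_force: [1.3, -0.5, -0.6]
gripper_width: 0.0
grip_force: 0.0
```

Run:
```python
from h import *
C,K,p,d=wshot('w3'); s=robot.get_state(); print(s['clock'],s['tcp_pos'],s['tool_rot'],s['q'])
wmarks(C,K,['disc_1_center','vstop'])
p,d=robot.read_camera('top'); marks('top',['knob_face','disc_4_center'])
```

```text
7.9 [ 0.51608957 -0.02685721  0.37048672] [ 1.33839991e-04  9.84403043e-01  1.75927525e-01 -3.69495355e-04] [-5.18917310e-02  1.12509879e-01 -1.29398251e-01  1.32954724e+00
 -4.28273970e-04  2.73600522e+00]
disc_1_center 0.91 [ 0.5492 -0.0194  0.0182] [257. 136.]
vstop 0.44 [ 0.6662 -0.1008  0.0161] [385.  46.]
top knob_face 0.73 [0.5099 0.2139 0.0285] [157. 235.]
```

View pics/w3.png

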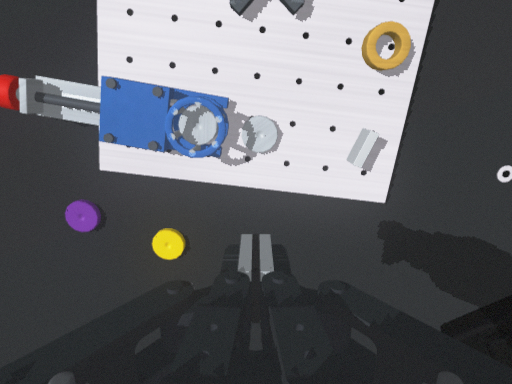

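The picture shows one disc ejected at (262,134), the plunger sprung out at upper left, and the V-stop jaws at (242,5) and (290,5), facing the push. Next I'll measure the disc precisely.

Run:
```python
from h import *
f=np.load('w3.npz');C,K,p=f['C'],f['K'],f['p']
r=robot.mark_of
g=cv2.cvtColor(p,cv2.COLOR_RGB2GRAY)
for a in cv2.HoughCircles(g[100:175,225:300],cv2.HOUGH_GRADIENT,1,20,param1=80,param2=12,minRadius=13,maxRadius=22)[0][:3]:
    print(a,onplane(C,K,a[:2]+[225,100],.020).round(4))
for x in ([262,134],[245.5,134],[279,134]): print(x,onplane(C,K,x,.02).round(4))
for x in ([236,13],[298,13]): print('jaw',onplane(C,K,x,.026).round(4))
```

```text
[34.5 36.5 21.4] [ 0.5496 -0.0214  0.02  ]
[262, 134] [ 0.5527 -0.0229  0.02  ]
[245.5, 134] [ 0.5472 -0.0077  0.02  ]
[279, 134] [ 0.5584 -0.0384  0.02  ]
jaw [0.643  0.0349 0.026 ]
jaw [ 0.6615 -0.0156  0.026 ]
```

Request:
play_rows([
  [[0,0,0],[-2,-8,-40],-0.5],
  [[0,0,0],[-2,-8,-80],-0.5],
  [[0,0,0],[-2,-8,-120],-0.5],
  [[0,0,0],[-2,-8,-155],-0.5],
  [[0,0,0],[-2,-8,-170],-0.5],
  [[0,0,0],[-2,-8,-170],-0.5],
])

```text
clock: 8.75
tcp_pos: [0.5129, -0.0348, 0.1981]
tool_rot: [-0.001, 0.985, 0.175, -0.002]
wrist_force: [-0.0, 0.3, -0.7]
gripper_width: 0.252
grip_force: 0.0
```

Run:
```python
from h import *
C,K,p,d=wshot('w4'); s=robot.get_state(); print(s['clock'],s['tcp_pos'],s['gripper_width'])
wmarks(C,K,['disc_1_center','vstop'])
W=lambda u,v:(C@np.r_[np.linalg.solve(K,[u,v,1])*d[v,u],1])[:3].round(4)
for v in range(215,260,5): print(v,[W(u,v)[2] for u in range(205,310,8)])
```

```text
8.8 [ 0.51370887 -0.03490567  0.19994954] 0.24572107792835085
disc_1_center 0.73 [ 0.5508 -0.0202  0.0198] [251. 164.]
215 [np.float64(0.0141), np.float64(0.0149), np.float64(0.0138), np.float64(0.0148), np.float64(0.0138), np.float64(0.0141), np.float64(0.0135), np.float64(0.0141), np.float64(0.0137), np.float64(0.0125), np.float64(0.0134), np.float64(0.0139), np.float64(0.0132), np.float64(0.015)]
220 [np.float64(0.0135), np.float64(0.0134), np.float64(0.0134), np.float64(0.0136), np.float64(0.0142), np.float64(0.014), np.float64(0.0146), np.float64(0.0134), np.float64(0.0134), np.float64(0.0147), np.float64(0.0136), np.float64(0.0144), np.float64(0.0141), np.float64(0.0148)]
225 [np.float64(0.014), np.float64(0.0148), np.float64(0.0145), np.float64(0.0138), np.float64(0.0143), np.float64(0.0142), np.float64(0.0138), np.float64(0.0143), np.float64(0.0145), np.float64(0.0135), np.float64(0.0145), np.float64(0.0136), np.float64(0.0141), np.float64(0.0132)]
230 [np.float64(0.0144), np.float64(0.0137), np.float64(0.0139), np.float64(0.0138), np.float64(0.0135), np.float64(0.0139), np.f
[... 872 characters left out ...]
loat64(0.014), np.float64(0.0131), np.float64(0.0134), np.float64(0.0426), np.float64(0.0439), np.float64(0.0342), np.float64(0.0132)]
250 [np.float64(0.0398), np.float64(0.0387), np.float64(0.0479), np.float64(0.048), np.float64(0.0136), np.float64(0.0138), np.float64(0.0135), np.float64(0.0141), np.float64(0.0141), np.float64(0.0148), np.float64(0.0473), np.float64(0.0473), np.float64(0.0395), np.float64(0.0399)]
255 [np.float64(0.0434), np.float64(0.0518), np.float64(0.0522), np.float64(0.05), np.float64(0.0142), np.float64(0.014), np.float64(0.0139), np.float64(0.0148), np.float64(0.0154), np.float64(0.0136), np.float64(0.0528), np.float64(0.0517), np.float64(0.0448), np.float64(0.0437)]
```

View pics/w4.png

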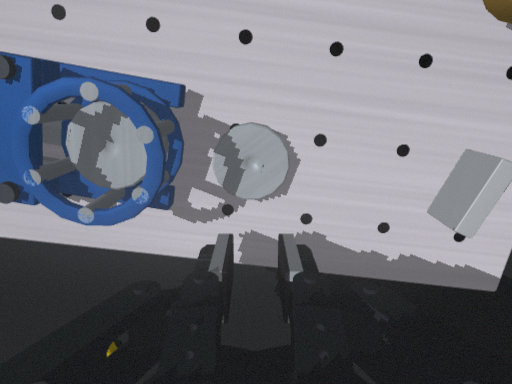

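The fingers straddle the line behind the disc, which is centred at (250,161). The gap runs from 231 to 282 px, about 23 mm. The tips are about 2 mm shorter than when shut. I'll descend another 14 mm and check the height before moving forward.

Request:
play_rows([
  [[0,0,0],[-1,2,-6],-0.5],
  [[0,0,0],[-1,2,-11],-0.5],
  [[0,0,0],[-1,2,-14],-0.5],
  [[0,0,0],[-1,2,-14],-0.5],
])

```text
clock: 9.3
tcp_pos: [0.5129, -0.0329, 0.1863]
tool_rot: [-0.0, 0.985, 0.175, -0.0]
wrist_force: [-0.2, -0.8, 0.4]
gripper_width: 0.249
grip_force: 0.0
```

Run:
```python
from h import *
C,K,p,d=wshot('w5'); s=robot.get_state(); print(s['clock'],s['tcp_pos'],s['wrist_force'])
W=lambda u,v:(C@np.r_[np.linalg.solve(K,[u,v,1])*d[v,u],1])[:3].round(4)
for v in range(228,246,2): print(v,[float(W(u,v)[2]) for u in (222,227,256,287,292)])
g=cv2.cvtColor(p,cv2.COLOR_RGB2GRAY)[100:230,190:310]
for a in cv2.HoughCircles(g,cv2.HOUGH_GRADIENT,1,30,param1=80,param2=15,minRadius=30,maxRadius=48)[0][:2]: print(a[:2]+[190,100],a[2],onplane(C,K,a[:2]+[190,100],.020).round(4))
```

```text
9.35 [ 0.5130366  -0.03296875  0.18655915] [-0.16160887 -0.39511529 -0.2562805 ]
228 [0.0128, 0.014, 0.0151, 0.0137, 0.0136]
230 [0.0138, 0.0143, 0.013, 0.0138, 0.0141]
232 [0.015, 0.0136, 0.0147, 0.0146, 0.0132]
234 [0.0192, 0.0204, 0.0138, 0.0193, 0.0197]
236 [0.0215, 0.0227, 0.0138, 0.0211, 0.023]
238 [0.0254, 0.0253, 0.0144, 0.0236, 0.0237]
240 [0.0262, 0.0264, 0.0132, 0.026, 0.0251]
242 [0.0274, 0.0283, 0.0141, 0.0277, 0.0285]
244 [0.0301, 0.0302, 0.0139, 0.03, 0.0299]
[254.5 169.5] 41.9 [ 0.5524 -0.0201  0.02  ]
```

Request:
play_rows([
  [[0,0,0],[6,2,-1.5],-0.5],
  [[0,0,0],[12,4.4,-1.5],-0.5],
  [[0,0,0],[16,6,-1.5],-0.5],
  [[0,0,0],[22,7.7,-1.5],-0.5],
  [[0,0,0],[29,9.7,-1.5],-0.5],
  [[0,0,0],[36,11.7,-1.5],-0.5],
  [[0,0,0],[43,13.6,-1.5],-0.5],
  [[0,0,0],[50,15.6,-1.5],-0.5],
  [[0,0,0],[57,17.5,-1.5],-0.5],
  [[0,0,0],[64,19.5,-1.5],-0.5],
  [[0,0,0],[71,21.5,-1.5],-0.5],
  [[0,0,0],[78,23.4,-1.5],-0.5],
  [[0,0,0],[85,25.4,-1.5],-0.5],
  [[0,0,0],[91,27,-1.5],-0.5],
  [[0,0,0],[96,28.4,-1.5],-0.5],
  [[0,0,0],[99,29.3,-1.5],-0.5],
  [[0,0,0],[101,29.8,-1.5],-0.5],
  [[0,0,0],[101,29.8,-1.5],-0.5],
])

```text
clock: 11.15
tcp_pos: [0.6143, -0.0029, 0.1856]
tool_rot: [0.0, 0.985, 0.175, -0.001]
wrist_force: [-6.6, -2.0, 8.2]
gripper_width: 0.252
grip_force: 4.4
```

Run:
```python
from h import *
C,K,p,d=wshot('w6'); s=robot.get_state(); print(s['clock'],s['tcp_pos'],s['wrist_force'])
wmarks(C,K,['disc_1_center','vstop'])
```

```text
11.2 [ 0.61421242 -0.0029226   0.18552172] [-4.79668461 -1.55824002  7.91312375]
disc_1_center 0.97 [0.6358 0.0045 0.0183] [252. 210.]
disc_1_center 0.36 [0.6419 0.0045 0.0126] [257. 194.]
```

View pics/w6.png

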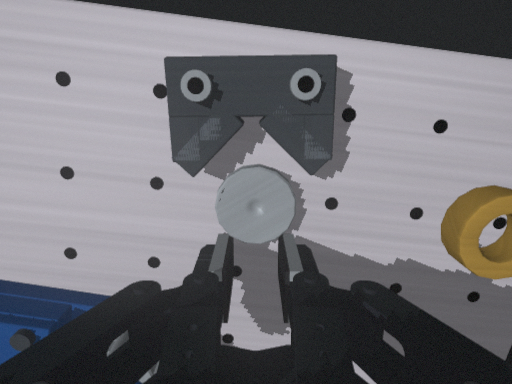

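The disc is at (255,204) in front of the fingers, with the vee straight ahead. There is an unexpected 8 N upward force, so I'll check the tip height and whether the disc is flat.

Run:
```python
from h import *
f=np.load('w6.npz');C,K,d,p=f['C'],f['K'],f['d'],f['p']
v,u=np.mgrid[:384,:512]; P=np.stack([u,v,np.ones_like(u)],-1)@np.linalg.inv(K).T*d[...,None]; W=P@C[:3,:3].T+C[:3,3]
def pl(m):
    A=W[m]; c=np.linalg.lstsq(np.c_[A[:,:2]-A[:,:2].mean(0),np.ones(len(A))],A[:,2],rcond=None)[0]; print(c.round(4),len(A))
pl(np.hypot(u-255,v-203)<28); pl((u>350)&(u<420)&(v>120)&(v<190))
for r in range(228,246,2): print(r,[round(float(W[r,x,2]),4) for x in (219,223,227,256,287,291,295)])
for x in ((217,203),(294,203),(255,166),(255,241)): print(onplane(C,K,x,.02).round(4))
for x in ((193,176),(310,174),(240,119),(265,119)): print('j',onplane(C,K,x,.026).round(4))
```

```text
[0.2661 0.0951 0.0221] 2449
[-0.0042  0.2584  0.0144] 4761
228 [0.0138, 0.014, 0.0217, 0.0211, 0.0214, 0.0144, 0.0147]
230 [0.0146, 0.0141, 0.0223, 0.0218, 0.0138, 0.014, 0.0139]
232 [0.0153, 0.0136, 0.0212, 0.0218, 0.0127, 0.0143, 0.014]
234 [0.0181, 0.02, 0.0194, 0.0216, 0.0185, 0.0187, 0.0142]
236 [0.0216, 0.0209, 0.0196, 0.0226, 0.0211, 0.0214, 0.0145]
238 [0.0236, 0.0241, 0.0232, 0.0206, 0.0242, 0.0235, 0.0133]
240 [0.0251, 0.0264, 0.0257, 0.0224, 0.0246, 0.0259, 0.0153]
242 [0.0268, 0.0277, 0.0267, 0.0226, 0.0275, 0.0273, 0.027]
244 [0.0294, 0.0296, 0.0303, 0.0147, 0.029, 0.0286, 0.0284]
[0.634  0.0202 0.02  ]
[ 0.6456 -0.0116  0.02  ]
[0.6553 0.0102 0.02  ]
[ 0.6226 -0.0018  0.02  ]
j [0.6438 0.0332 0.026 ]
j [ 0.6611 -0.0117  0.026 ]
j [0.6721 0.0226 0.026 ]
j [0.6754 0.0134 0.026 ]
```

Request:
play_rows([
  [[0,0,0],[-1,-0.3,1],-0.5],
  [[0,0,0],[-1,-0.3,2],-0.5],
  [[0,0,0],[-1,-0.3,2],-0.5],
])

```text
clock: 11.6
tcp_pos: [0.6136, -0.0032, 0.187]
tool_rot: [-0.0, 0.985, 0.175, 0.0]
wrist_force: [-0.2, -0.7, 0.6]
gripper_width: 0.25
grip_force: 0.0
```

Run:
```python
from h import *
C,K,p,d=wshot('w7'); s=robot.get_state(); print(s['clock'],s['tcp_pos'],s['wrist_force'],s['grip_force'])
v,u=np.mgrid[:384,:512]; P=np.stack([u,v,np.ones_like(u)],-1)@np.linalg.inv(K).T*d[...,None]; W=P@C[:3,:3].T+C[:3,3]
m=(W[...,2]>.0185)&(W[...,2]<.0255)&(u>205)&(u<305)&(v>150)&(v<230)
n,l,st,ce=cv2.connectedComponentsWithStats(m.astype(np.uint8)); i=1+st[1:,4].argmax(); m=l==i
cs,_=cv2.findContours(m.astype(np.uint8),0,2); print(st[i],cv2.minEnclosingCircle(max(cs,key=cv2.contourArea)))
e=cv2.erode(m.astype(np.uint8),np.ones((9,9)))>0; A=W[e]; print(np.linalg.lstsq(np.c_[A[:,:2]-A[:,:2].mean(0),np.ones(len(A))],A[:,2],rcond=None)[0].round(4),len(A))
wmarks(C,K,['disc_1_center','vstop'])
```

```text
11.65 [ 0.61345751 -0.00325912  0.18696067] [-0.17711393 -0.34501193  0.18778918] 0.0
[ 215  163   81   67 4415] ((255.3824462890625, 202.9007110595703), 40.43707275390625)
[0.0086 0.0018 0.0218] 2376
disc_1_center 0.87 [0.6364 0.0064 0.0167] [249. 204.]
vstop 0.37 [0.6374 0.0049 0.0173] [252. 203.]
```

The disc is flat and the load was just the tips on the plate. They are now clear, so I'll push on gently.

Request:
play_rows([
  [[0,0,0],[3,1.3,0],-0.5],
  [[0,0,0],[6,2.6,0],-0.5],
  [[0,0,0],[9,3.9,0],-0.5],
  [[0,0,0],[11,4.8,0],-0.5],
  [[0,0,0],[12.5,5.5,0],-0.5],
  [[0,0,0],[12.5,5.5,0],-0.5],
])

```text
clock: 12.35
tcp_pos: [0.6258, 0.0022, 0.1871]
tool_rot: [-0.0, 0.985, 0.175, -0.0]
wrist_force: [-1.4, 0.3, 0.2]
gripper_width: 0.249
grip_force: 0.1
```

```bash
cat > meas.py <<'E'
from h import *
import sys
C,K,p,d=wshot(sys.argv[1]); s=robot.get_state(); print(s['clock'],s['tcp_pos'],s['wrist_force'],s['grip_force'])
v,u=np.mgrid[:384,:512]; P=np.stack([u,v,np.ones_like(u)],-1)@np.linalg.inv(K).T*d[...,None]; W=P@C[:3,:3].T+C[:3,3]
g=cv2.cvtColor(p,cv2.COLOR_RGB2GRAY)
m=(W[...,2]>.0185)&(W[...,2]<.0255)&(g>90)&(u>190)&(u<320)&(v>100)&(v<235)
m=cv2.morphologyEx(m.astype(np.uint8),cv2.MORPH_OPEN,np.ones((5,5)))
n,l,st,ce=cv2.connectedComponentsWithStats(m); i=1+st[1:,4].argmax(); m=l==i
cs,_=cv2.findContours(m.astype(np.uint8),0,2); c=cv2.minEnclosingCircle(max(cs,key=cv2.contourArea)); print(st[i],c,onplane(C,K,c[0],.02))
cv2.imwrite(f'pics/{sys.argv[1]}c.png',cv2.resize(p[40:260,130:380,::-1],None,fx=3,fy=2.7,interpolation=cv2.INTER_CUBIC))
E
python3 meas.py w8
```

```text
12.4 [0.62571017 0.00207463 0.18716911] [ 0.03996792 -0.6436671   0.82035323] 0.007208677488961257
[ 216  165   80   70 4217] ((255.86585998535156, 204.40853881835938), 40.02739715576172) [0.65041756 0.00888053 0.02      ]
```

Request:
play_rows([
  [[0,0,0],[1,0.4,0],-0.5],
  [[0,0,0],[2,0.8,0],-0.5],
  [[0,0,0],[2,0.8,0],-0.5],
])

```text
clock: 12.7
tcp_pos: [0.627, 0.0028, 0.187]
tool_rot: [-0.0, 0.985, 0.174, -0.001]
wrist_force: [-4.4, -0.6, 1.4]
gripper_width: 0.247
grip_force: 1.9
```

```bash
python3 meas.py w9
```

```text
12.75 [0.62708581 0.0027616  0.18697574] [-2.93651559  0.17637606  1.60022214] 2.0163397304713726
[ 216  167   80   68 4087] ((255.63829040527344, 205.34042358398438), 40.0404052734375) [0.65100562 0.0093982  0.02      ]
```

View pics/w9c.png

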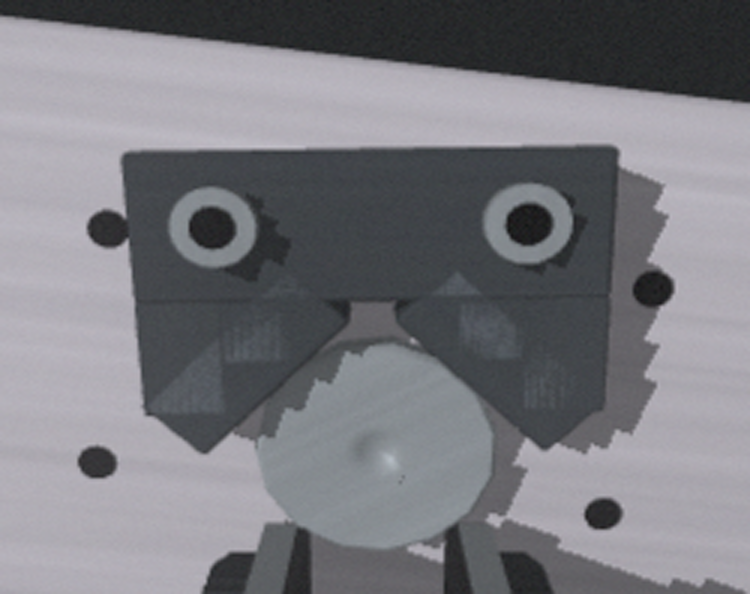

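The crop shows the disc (375,450) in the vee, against the right face and very near the left one. I'll give it a slightly firmer nudge with a small bias to the left.

Request:
play_rows([
  [[0,0,0],[0.6,0.6,0],-0.5],
  [[0,0,0],[1.2,1.2,0],-0.5],
  [[0,0,0],[1.2,1.2,0],-0.5],
])

```text
clock: 13.05
tcp_pos: [0.6277, 0.0037, 0.1868]
tool_rot: [0.0, 0.985, 0.174, -0.002]
wrist_force: [-7.9, -1.5, 2.8]
gripper_width: 0.25
grip_force: 3.5
```

```bash
python3 meas.py w10
```

```text
13.1 [0.62766606 0.00369038 0.18678261] [-7.7209981  -2.33886604  2.85204469] 3.4374425187706947
[ 216  168   81   67 4009] ((256.15789794921875, 205.57894897460938), 40.23090362548828) [0.65144543 0.00994846 0.02      ]
```

The reaction force now lies along the vee axis, so both faces are carrying it. I'll back off, rise and check.

Request:
play_rows([
  [[0,0,0],[-3,-1,0],-0.5],
  [[0,0,0],[-9,-3,0],-0.5],
  [[0,0,0],[-20,-7,0],-0.5],
  [[0,0,0],[-35,-12,10],-0.5],
  [[0,0,0],[-45,-16,45],-0.5],
  [[0,0,0],[-45,-16,90],-0.5],
  [[0,0,0],[-45,-16,120],-0.5],
  [[0,0,0],[-45,-16,120],-0.5],
])

```text
clock: 13.9
tcp_pos: [0.5845, -0.0123, 0.3128]
tool_rot: [0.001, 0.985, 0.174, 0.005]
wrist_force: [0.8, -0.6, 0.8]
gripper_width: 0.252
grip_force: 0.0
```

Run:
```python
from h import *
C,K,p,d=wshot('w11'); s=robot.get_state(); print(s['clock'],s['tcp_pos'])
wmarks(C,K,['disc_1_center','vstop'])
q,d=robot.read_camera('top'); marks('top',['knob_face','disc_4_center','setting_ring','gauge_block'])
cv2.imwrite('pics/w11.png',cv2.resize(p[0:200,100:360,::-1],None,fx=3,fy=3,interpolation=cv2.INTER_CUBIC))
```

```text
13.95 [ 0.58407426 -0.0122271   0.31011585]
disc_1_center 0.86 [0.6516 0.0118 0.0178] [252. 100.]
top knob_face 0.58 [0.5114 0.2153 0.0296] [157. 234.]
top setting_ring 0.38 [ 0.6671 -0.0962  0.0135] [278. 166.]
top gauge_block 0.51 [ 0.5838 -0.1157  0.0117] [288. 196.]
```

View pics/w11.png

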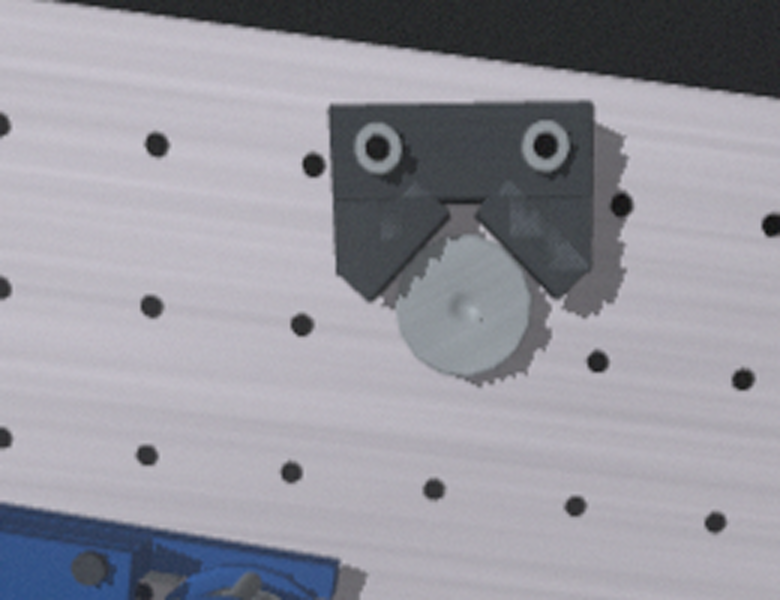

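The disc sits symmetrically between the jaws, with its centre at x≈464 and the notch at 462. It lies flat, and the plunger is out. I'm handing the job in.

```bash
python3 -c "
from station import robot
print(robot.job_done())"
```

```text
the job is handed in; nothing more can be done
None
```

I handed the job in: one press ejected one disc, the plunger sprang back out, and the disc lies flat in the V-stop. The push force showed it bearing on both faces, though no verdict came back.

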